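Stand the toppled encoder dial back up and clamp the sensor in front of it

TASK

The dial stand has toppled over: stand it upright again with its whole foot on the flat plate at the end of the rail, disc squarely facing the sensor. Then slide the sensor carriage along the rail until its nose is about 20 mm from the face of the disc, without the sensor touching the stand, and only then turn the clamp knob clockwise to its stop. Leave the other things on the bench where they are.

Things in the scene. Friction and masses are not known exactly. Their poses are not given: they have to be found in the camera images.
- dial: white dial stand: foot 84 (x) x 80 (y) x 10 mm, neck 36 x 14 mm, flat round disc on edge: radius 58, 14 thick, axis y, centre at (0,0,88) mm, both faces alike. Origin: centre of the foot's underside; z up when standing, 146 mm tall. Starts toppled to its own +x: 79 degrees from upright, lying on the foot's +x edge and the disc's rim, disc plane vertical
- plate (a point): middle of the top of the rig's aluminium plate, 110 (x) x 106 (y) x 4 mm, fixed on the bench. y points along the rail, away from the sensor; z up. The rail starts at the plate and runs to -y; sensor and rail lie on the centre line x = 0
- carriage: sliding carriage with the sensor; moves along the rail only, 160 mm at most; +y is towards the plate; 3 N slide it and it stays where left. Origin: middle of the nose, front end of a level grey barrel (24 mm diameter, 45 long), 92 mm above the bench. Behind it a black head, 36 mm wide, top at 108 mm, and the block 80 (x) x 110 (y) mm, 45 to 155 mm behind the nose, top at 46 mm
- clamp (a joint): angle of the clamp knob on the carriage, rad: 0 loose, growing clockwise seen from above to its stop at 1.4 (locked). Stays where left
- clamp_grip (a point): grip point of the clamp knob, on its upright axis, 83 mm above the bench, 117 mm behind the nose. The grip is an upright black bar along this point's x, 49 long, 14 thick, 32 mm high, its top 7 mm above this point; it turns with the knob (at joint 0 it lies across the rail)
- spool: bystander: metal-grey solder spool, 64 mm diameter, 50 mm high, standing; origin: centre of its underside
- bottle: bystander: clear plastic bottle with a white cap, 54 mm diameter, 130 mm high, standing; origin: centre of its underside
- screwdriver: bystander: screwdriver with a black handle, 170 mm long, lying along its x; origin: under its middle
Not all that is in view belongs to the job. Of the things like the dial, leave any that is orange or pink; of the rest the larger one is meant.

How it is judged:
On the way, in this order (a step that is already met when the one before it is completed fails the run):
1. the dial stand stands upright and released, foot on the plate, disc square to the rail (angle between dial's own z axis and vertical below 0.08 rad and x of dial in the frame of plate between -0.015 and 0.015 m and y of dial in the frame of plate between -0.015 and 0.015 m and z of dial in the frame of plate between -0.004 and 0.004 m and angle between the y axis of dial and the y axis of plate, either way round below 0.17 rad and contact force between the fingers and dial below 0.1 N and linear speed of dial below 0.02 m/s), for 0.3 s.
2. the carriage has been slid up, nose 10 to 30 mm from the disc's face, with the clamp still loose (below 0.7 rad) ((y of carriage in the frame of dial between -0.037 and -0.017 m or y of carriage in the frame of dial between 0.017 and 0.037 m) and value of joint clamp below 0.7 rad), for 0.2 s.
3. the clamp knob has been turned to its stop (above 1.2 rad) (value of joint clamp above 1.2 rad), for 0.2 s.
At the end, for the whole second after the job is handed in: Dial stand upright (0.08 rad), at rest and released, its foot within 15 mm of the plate's middle along each plate axis and at plate level, disc axis within 0.17 rad of the rail's direction (either way round); sensor nose 10 to 30 mm from the disc's face; clamp above 1.2 rad (all of step 1 and (y of carriage in the frame of dial between -0.037 and -0.017 m or y of carriage in the frame of dial between 0.017 and 0.037 m) and value of joint clamp above 1.2 rad); the robot touches nothing.
It fails at once if the sensor touches the dial stand (contact force between carriage and dial above 0.3 N).
It fails at once if a bystander is moved by more than 30 mm or knocked over (distance of any of spool, bottle, screwdriver from where it was at the start of the episode above 0.03 m or angle between any of spool, bottle's own z axis and vertical above 0.5 rad).
It also fails if it takes over 67 s, if anything falls off the work surface, if the arm or the gripper's body presses on something with over 40 N, if the wrist force passes 120 N, or if a joint passes its speed limit or range.

ROBOT

A 6-joint arm with a two-finger parallel gripper is mounted at the origin on the work surface. World frame = base frame: x ahead of the robot, y to its left, z up, the work surface at z = 0. Lengths are in m, angles in rad, forces in N, time in s.
With the tool pointing down it reaches from about 0.15 to 0.775 m from the base axis. Payload 6.1 kg.
Tool frame: the origin (TCP) lies at the very end of the fingers, on their centre line; the grasp point (between the pads) lies 19 mm behind it; z points along the fingers, y is the line along which they close (so a half turn about z gives the same grasp; the last joint's range is limited). The gripper opens to 85 mm and grips with 20 to 120 N. Pads are 22 mm wide; open, the fingers measure 114 mm over their backs; the gripper's body (76 mm by 85 mm) begins 54 mm behind the grasp point. The pads swing forward as they close: fully open they stand 13 mm farther back than shut.
Start: joints at [-1.122, 0.126, -0.04, 1.405, 0, 1.571], TCP at [0.228, -0.473, 0.231] pointing down, gripper open.
Joint ranges: [-2.72, 2.72], [-0.95, 1.95], [-1.27, 1.35], [-1.78, 2.02], [-1.46, 1.47], [-3.14, 3.14]. Speed limits (rad/s): [2.39, 2.39, 3.01, 3.14, 3.14, 3.14].

INTERFACE

Orientations are given as a rotation vector (axis times angle).
In Python, from station import env, jaws, kinematics, snapshot, camera_model, job, sensors gives the robot as it stands. Calls block until the motion is done:
- env.movep(position, orientation): joint-space move of the TCP to a pose.
- env.move_linear(position, rot=None, velocity=0.15, f_stop=None): straight line of the TCP; rot=None keeps the orientation; velocity is the mean speed in m/s. With f_stop (N) it stops when the force on the tool has changed by that much, and returns True; else False.
- env.move_j(angles): joint-space move.
- jaws.grip(opening, strength=None): finger opening in m; strength is the grip in N (None keeps the last); returns when the fingers have stopped.
- env.dwell(seconds).
- kinematics.ik(position, orientation): joint angles nearest the present ones, or None.
- snapshot(name): name is "scene" or "side" or "wrist"; returns (picture, depth): 400x640x3 uint8, red, green, blue; 400x640 float32, m along the optical axis (not along the pixel's ray), 0 where there is no reading.
- camera_model(name): a dict with "K" (3x3 intrinsics, pixels), "D" ([k1, k2, p1, p2, k3] as OpenCV has them; the pictures are not rectified), "extrinsics" (4x4, takes a point from world to camera coordinates). Camera axes: x right, y up, looking along -z (the intrinsics and any distortion apply to the point x, -y, -z); pixel columns grow to the right and rows downward; lengths in m; the calibration is good to about 2 mm. A picture is of the moment at which its call begins: read the wrist's pose just before it. camera_model takes no time and is no camera call; for the wrist camera it gives the pose at the moment of the call.
A pose or a line that the arm cannot do raises env.PlanningError and nothing moves.
- job.hand_in(): hands the job in; it is judged then, once.
Readings, each from a call of its own:
- sensors.current_time_s(): time.
- sensors.current_joints(): joint angles.
- sensors.current_qd(): joint speeds.
- sensors.current_joint_torque(): joint torques, N m.
- sensors.current_tool_pos(): TCP position.
- sensors.current_tool_rot(): TCP orientation.
- sensors.current_force(): force on the tool from outside, world axes, zero at the start.
- sensors.current_torque(): the same for the moment, N m.
- sensors.current_opening(): finger opening in m.
- sensors.current_grip_force(): force on a finger pad.
Only numpy, scipy, OpenCV 4.12 (cv2) and the standard library are available. Lean on these libraries where they do the work, as an engineer would, in place of code of your own. Each camera call takes 0.05 s, during which the arm holds its last target. There are 200 camera calls.

## Working session

There is one attempt and no reset: what is moved stays moved. The work goes in short steps, each a Python script; the robot and the scene stay as the last script left them, time stands still between calls to the robot, and variables do not carry over. Pictures are saved under pics/ and viewed, at most 10 in all, crops included, and the job is handed in when it is done.

```bash
mkdir -p pics; ls; cat > h.py <<'E'
import numpy as np, cv2
from station import env, jaws, kinematics, snapshot, camera_model, job, sensors
def world(name, im_depth, pts, m=None):
    m=m or camera_model(name); K=np.array(m["K"],float); D=np.array(m["D"],float); T=np.linalg.inv(np.array(m["extrinsics"]))
    pts=np.array(pts,float).reshape(-1,2)
    n=cv2.undistortPoints(pts.reshape(-1,1,2),K,D).reshape(-1,2)
    d=np.array([im_depth[int(round(v)),int(round(u))] for u,v in pts])
    P=np.c_[n[:,0]*d,-n[:,1]*d,-d,np.ones(len(d))]
    W=(P@T.T)[:,:3]; W[d==0]=np.nan
    return W
def cloud(name,depth,m=None):
    h,w=depth.shape; u,v=np.meshgrid(np.arange(w),np.arange(h))
    return world(name,depth,np.c_[u.ravel(),v.ravel()],m).reshape(h,w,3)
def save(n,im): cv2.imwrite("pics/"+n+".png",im[:,:,::-1])
E
python3 - <<'E'
from h import *
for n in("scene","side"):
    p,d=snapshot(n); save(n+"0",p); np.savez(n+"0.npz",p=p,d=d)
    m=camera_model(n); T=np.linalg.inv(m["extrinsics"]); print(n,T[:3,3].round(3),-T[:3,2].round(3),(d>0).mean())
print(sensors.current_time_s())
E
```

```text
pics
scene [0.963 0.797 0.664] [-0.431 -0.694 -0.577] 0.996109375
side [0.141 0.989 0.935] [ 0.304 -0.679 -0.668] 0.99584375
0.1
```

View pics/scene0.png

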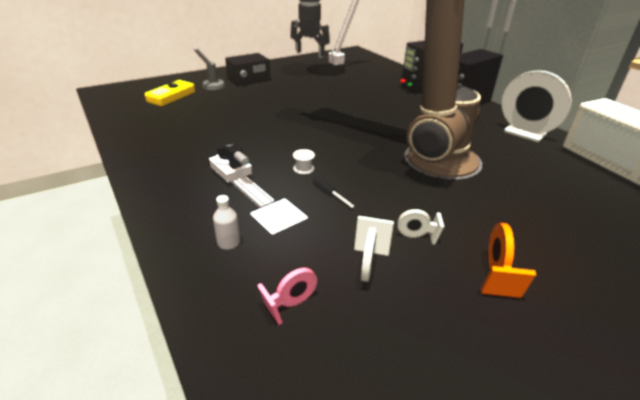

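View pics/side0.png

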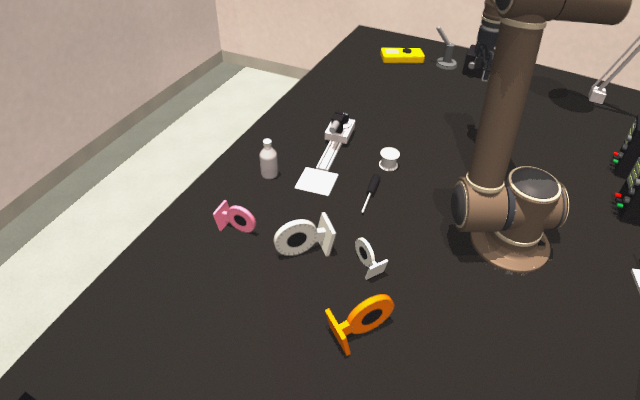

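Candidates in the side view are the white stand at (303,237), a smaller white one at (370,258), pink at (235,217) and orange at (362,320). In the scene view there is also a white upright round object at (535,100), which isn't toppled. The larger toppled white one fits. I'll confirm with a crop and fit it from the depth.

```bash
python3 - <<'E'
from h import *
A=np.load("side0.npz");B=np.load("scene0.npz")
a=cv2.resize(A["p"][110:290,200:400],None,fx=3,fy=3,interpolation=cv2.INTER_CUBIC)
b=cv2.resize(B["p"][130:310,200:460][:,:],None,fx=3,fy=3,interpolation=cv2.INTER_CUBIC)
save("c1",a);save("c2",b)
cs=cloud("side",A["d"]);cb=cloud("scene",B["d"]); np.savez("clouds.npz",s=cs,b=cb)
f=lambda c,l:[print(n,c[v,u].round(3)) for n,(u,v) in l.items()]
f(cs,dict(bigdisc=(280,240),foot=(328,235),small=(360,245),pink=(245,222),bottle=(268,143),plate=(317,180),spool=(389,154),scr=(374,183),knob=(338,124),table=(300,330)))
f(cb,dict(upright=(560,85),foot=(375,235),plate=(279,215),bottle=(223,200),spool=(304,155),knob=(232,152),table=(330,330)))
E
```

```text
bigdisc [0.551 0.326 0.07 ]
foot [0.451 0.249 0.062]
small [0.365 0.241 0.058]
pink [0.682 0.288 0.042]
bottle [0.742 0.048 0.13 ]
plate [0.599 0.005 0.006]
spool [ 0.425 -0.169  0.049]
scr [ 0.427 -0.038  0.026]
knob [ 0.613 -0.181  0.1  ]
table [ 0.408  0.496 -0.001]
upright [-0.407  0.07   0.195]
foot [0.49  0.269 0.078]
plate [0.6   0.013 0.006]
bottle [0.751 0.051 0.131]
spool [ 0.423 -0.167  0.048]
knob [ 0.64  -0.186  0.108]
table [0.676 0.382 0.002]
```

View pics/c1.png

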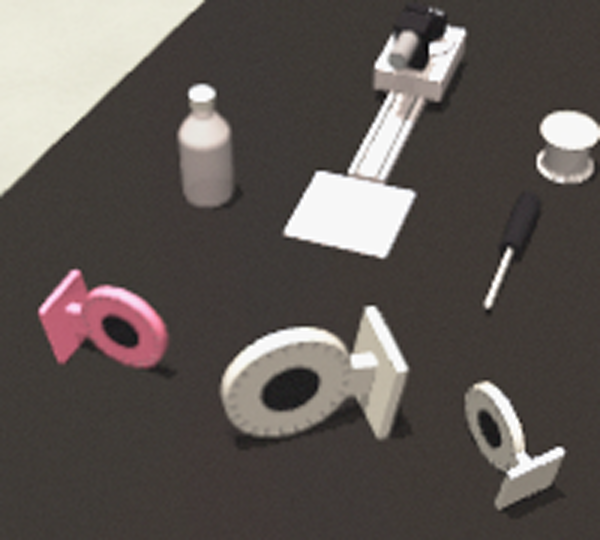

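View pics/c2.png

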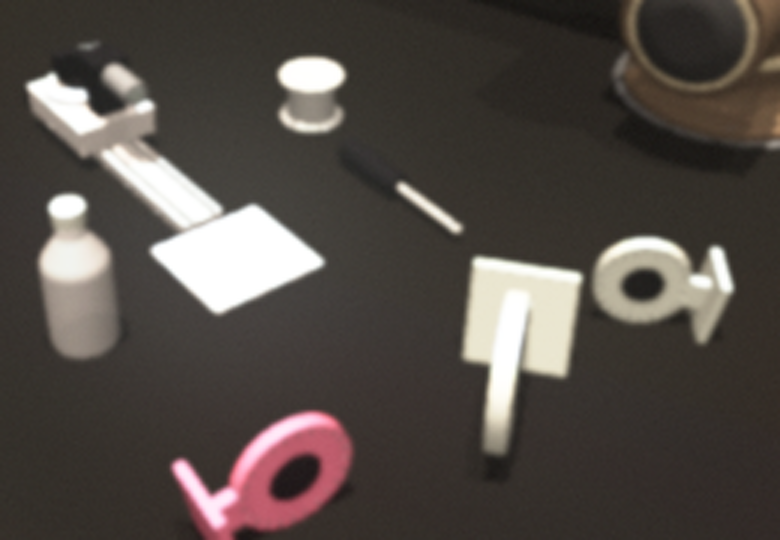

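Confirmed: the large off-white stand, crop 1 (310,375), is the target. The others are pink, orange or smaller. Next I fit the poses.

```bash
cat > fit.py <<'E'
from h import *
from scipy.optimize import least_squares
def box(p,c,h):
    q=np.abs(p-c)-h; return np.linalg.norm(np.maximum(q,0),axis=1)+np.minimum(q.max(1),0)
def dial_sdf(p):
    r=np.hypot(p[:,0],p[:,2]-.088)-.058; y=np.abs(p[:,1])-.007
    cyl=np.hypot(np.maximum(r,0),np.maximum(y,0))+np.minimum(np.maximum(r,y),0)
    return np.minimum.reduce([cyl,box(p,[0,0,.005],[.042,.04,.005]),box(p,[0,0,.025],[.018,.007,.02])])
def carr_sdf(p): # nose frame, bench z
    r=np.hypot(p[:,0],p[:,2]-.092)-.012; y=np.abs(p[:,1]+.0225)-.0225
    cyl=np.hypot(np.maximum(r,0),np.maximum(y,0))+np.minimum(np.maximum(r,y),0)
    return np.minimum(cyl,box(p,[0,-.1,.031],[.04,.055,.015]))
def rz(a): c,s=np.cos(a),np.sin(a); return np.array([[c,-s,0],[s,c,0],[0,0,1]])
def dialR(yaw,t=np.radians(79)):
    c,s=np.cos(t),np.sin(t); return rz(yaw)@np.array([[c,0,s],[0,1,0],[-s,0,c]])
def fit(P,fun,x0):
    r=least_squares(fun,x0,loss="soft_l1",f_scale=.002,x_scale=[.01,.01,.1,.01][:len(x0)]); print(r.x.round(4),"med",np.median(abs(fun(r.x))).round(4),len(P)); return r.x
E
python3 - <<'E'
from fit import *
Z=np.load("clouds.npz")
def pts(k,lo,hi):
    c=Z[k].reshape(-1,3); return c[((c>lo)&(c<hi)).all(1)]
for ks in ("s","b","sb"):
    P=np.vstack([pts(k,[.42,.19,.012],[.62,.42,.14]) for k in ks])
    P=P[P[:,0]-.42>0.0]
    # t: foot origin; z free offset
    f=lambda x:dial_sdf((P-[x[0],x[1],.0412+x[3]])@dialR(x[2]))
    print("dial",ks); fit(P,f,[.465,.26,.65,0])
    P=None
for ks in ("s","b","sb"):
    im=[]
    Q=[]
    for k,n in zip(ks,[{"s":"side0","b":"scene0"}[k] for k in ks]):
        g=np.load(n+".npz")["p"].min(2).ravel(); c=Z[k].reshape(-1,3)
        Q.append(c[(g>140)&((c>[.5,-.075,-.004]) & (c<[.69,.09,.014])).all(1)])
    Q=np.vstack(Q); f=lambda x: np.abs(box((Q-[x[0],x[1],.002])@rz(x[2]),0,np.array([.055,.053,.002]))) 
    R=cv2.minAreaRect((Q[Q[:,1]>-.05][:,:2]*1000).astype(np.float32)); print("plate",ks,R,Q[:,2].mean())
    print([ (Q[:,i].min().round(3),Q[:,i].max().round(3)) for i in (0,1)])
    P=np.vstack([pts(k,[.53,-.42,.03],[.71,-.07,.12]) for k in ks])
    hi=P[P[:,2]>.08]; print("hi",len(hi),hi.min(0).round(3),hi.max(0).round(3))
    P=P
    f=lambda x:carr_sdf((P-[x[0],x[1],0])@rz(x[2])); print("carr",ks); fit(P,f,[.61,-.15,0])
for n,lo,hi in(("spool",[.36,-.23,.03],[.49,-.1,.06]),("bottle",[.7,-.0,.03],[.8,.1,.08]),("scr",[.38,-.12,.008],[.47,.08,.04])):
    P=pts("s",lo,hi);Q=pts("b",lo,hi);print(n,P.min(0).round(3),P.max(0).round(3),Q.min(0).round(3),Q.max(0).round(3))
E
```

```text
dial s
[0.4557 0.238  0.7966 0.0018] med 0.0012 1651
dial b
[0.4699 0.2393 0.7855 0.0021] med 0.0013 1350
dial sb
[0.4629 0.2442 0.7998 0.0054] med 0.0018 3001
plate s ((602.8017578125, 3.3888320922851562), (114.71505737304688, 117.35801696777344), 6.344242572784424) 0.005889534553819055
[(np.float64(0.54), np.float64(0.666)), (np.float64(-0.075), np.float64(0.065))]
hi 248 [ 0.607 -0.272  0.082] [ 0.658 -0.142  0.113]
carr s
[ 0.6194 -0.1512  0.1326] med 0.0035 605
plate b ((597.1880493164062, 5.6311492919921875), (119.4832534790039, 119.47657775878906), 8.024888038635254) 0.004709556503986549
[(np.float64(0.534), np.float64(0.661)), (np.float64(-0.075), np.float64(0.07))]
hi 343 [ 0.607 -0.271  0.081] [ 0.658 -0.142  0.111]
carr b
[ 0.6213 -0.149   0.1069] med 0.0036 926
plate sb ((597.650634765625, 3.5923538208007812), (120.55580139160156, 122.9507827758789), 8.556729316711426) 0.005194131212944894
[(np.float64(0.534), np.float64(0.666)), (np.float64(-0.075), np.float64(0.07))]
hi 591 [ 0.607 -0.272  0.081] [ 0.658 -0.142  0.113]
carr sb
[ 0.6207 -0.1498  0.1151] med 0.0036 1531
spool [ 0.393 -0.207  0.03 ] [ 0.455 -0.135  0.056] [ 0.394 -0.202  0.03 ] [ 0.456 -0.137  0.055]
bottle [0.723 0.028 0.03 ] [0.773 0.071 0.079] [0.725 0.035 0.03 ] [0.778 0.072 0.08 ]
scr [ 0.417 -0.083  0.009] [0.445 0.08  0.031] [ 0.416 -0.081  0.008] [0.447 0.08  0.029]
```

```bash
cat > look.py <<'E'
from fit import *
import sys
def shot(tag,pos,rot):
    env.movep(pos,rot); env.dwell(.2)
    m=camera_model("wrist"); p,d=snapshot("wrist"); save(tag,p); np.savez(tag+".npz",p=p,d=d,c=cloud("wrist",d,m)); 
    T=np.linalg.inv(m["extrinsics"]); print(tag,T[:3,3].round(3),(-T[:3,2]).round(3),"img-up",T[:3,1].round(2),sensors.current_time_s())
    return p,d
E
python3 - <<'E'
from look import *
r=sensors.current_tool_rot(); print(np.array(r).round(3))
R0=cv2.Rodrigues(np.array(r,float))[0]; print(R0.round(2))
p,d=shot("w1",[.57,-.08,.33],r)
p2,d2=shot("w2",[.47,.2,.36],r)
save("w12",cv2.resize(np.vstack([p,p2]),None,fx=.75,fy=.75))
E
```

```text
[-3.061e+00 -6.990e-01  1.000e-03]
[[ 0.9   0.43 -0.  ]
 [ 0.43 -0.9   0.  ]
 [-0.   -0.   -1.  ]]
w1 [ 0.633 -0.052  0.473] [-0.243 -0.114 -0.963] img-up [ 0.87  0.42 -0.27] 2.2667
w2 [0.534 0.228 0.503] [-0.244 -0.115 -0.963] img-up [ 0.87  0.42 -0.27] 3.6667
```

View pics/w12.png

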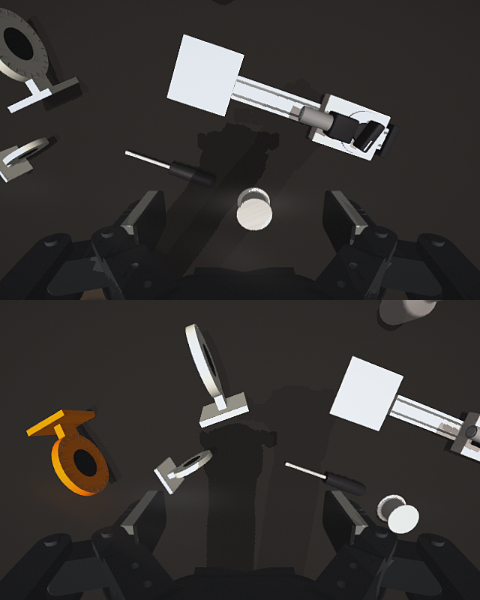

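```bash
cat > meas.py <<'E'
from fit import *
def plate(tag):
    g=np.load(tag+".npz"); m=(g["p"].min(2)>150).astype(np.uint8)
    m=cv2.morphologyEx(m,cv2.MORPH_OPEN,np.ones((45,45)) if 0 else cv2.getStructuringElement(cv2.MORPH_ELLIPSE,(49,49)))
    n,l,s,c=cv2.connectedComponentsWithStats(m); 
    for i in range(1,n):
        P=g["c"][l==i]; 
        if s[i][4]>4000: print(tag,"px",c[i].round(),"rect",cv2.minAreaRect((P[:,:2]*1000).astype(np.float32)),"mean",P.mean(0).round(4))
E
python3 - <<'E'
from meas import *
plate("w1");plate("w2")
for t in("w1","w2"):
    g=np.load(t+".npz");c=g["c"].reshape(-1,3)
    S=lambda lo,hi:c[((c>lo)&(c<hi)).all(1)]
    P=S([.41,.19,.012],[.62,.42,.14])
    P=P[~((P[:,0]<.43)&(P[:,1]>.25))]
    f=lambda x:dial_sdf((P-[x[0],x[1],.0412+x[3]])@dialR(x[2])); fit(P,f,[.465,.245,.79,0])
    print(P.min(0).round(3),P.max(0).round(3))
    if t=="w1":
        P=S([.53,-.42,.03],[.71,-.07,.12])
        f=lambda x:carr_sdf((P-[x[0],x[1],0])@rz(x[2])); x=fit(P,f,[.61,-.15,.12])
        L=(P-[x[0],x[1],0])@rz(x[2]); hi=L[L[:,2]>.07]
        print("y/z profile");
        for y in np.arange(-.165,.005,.01):
            q=L[(L[:,1]>=y)&(L[:,1]<y+.01)]
            if len(q): print(y.round(3),len(q),q[:,2].max().round(3),q[q[:,2]>.055][:,0].min(initial=9).round(3),q[q[:,2]>.055][:,0].max(initial=-9).round(3))
E
```

```text
w1 px [273. 100.] rect ((603.77734375, 7.994354248046875), (100.86576843261719, 99.57347106933594), 17.73856544494629) mean [nan nan nan]
w2 px [488. 125.] rect ((595.5015869140625, 2.0587158203125), (105.38934326171875, 84.12142181396484), 28.87555694580078) mean [nan nan nan]
[0.4641 0.2322 0.7875 0.0009] med 0.0005 5817
[0.431 0.199 0.012] [0.571 0.33  0.11 ]
[ 0.621  -0.1557  0.1264] med 0.0057 6330
y/z profile
-0.155 40 0.048 9.0 -9.0
-0.145 329 0.054 9.0 -9.0
-0.135 171 0.055 9.0 -9.0
-0.125 202 0.092 -0.003 0.022
-0.115 621 0.092 -0.025 0.024
-0.105 950 0.092 -0.025 0.016
-0.095 293 0.062 -0.01 0.011
-0.085 262 0.054 9.0 -9.0
-0.075 418 0.11 -0.018 0.017
-0.065 553 0.11 -0.018 0.017
-0.055 592 0.11 -0.018 0.018
-0.045 919 0.11 -0.018 0.018
-0.035 211 0.106 -0.012 0.012
-0.025 207 0.106 -0.012 0.012
-0.015 209 0.106 -0.012 0.012
-0.005 206 0.106 -0.012 0.012
[0.469  0.2375 0.786  0.0031] med 0.0019 3785
[0.431 0.199 0.012] [0.57  0.337 0.119]
```

```bash
cat > meas.py <<'E'
from fit import *
def plate(tag):
    g=np.load(tag+".npz"); m=(g["p"].min(2)>150).astype(np.uint8)
    m=cv2.morphologyEx(m,cv2.MORPH_OPEN,cv2.getStructuringElement(cv2.MORPH_RECT,(31,31)))
    n,l,s,c=cv2.connectedComponentsWithStats(m)
    for i in range(1,n):
        if s[i][4]<4000: continue
        P=g["c"][l==i]; P=P[np.isfinite(P).all(1)]
        P=P[abs(P[:,2]-.004)<.006]
        f=lambda x:np.maximum(0,box((Q-[x[0],x[1],.0])@rz(x[2]),0,np.array([.055,.053,1])))
        Q=P; H=cv2.convexHull((P[:,:2]*1000).astype(np.float32)); print(tag,c[i].round(),P.mean(0).round(4),cv2.minAreaRect(H))
        return P
E
python3 - <<'E'
from meas import *
plate("w1");plate("w2")
for t in("w1","w2"):
    g=np.load(t+".npz");c=g["c"].reshape(-1,3);c=c[np.isfinite(c).all(1)]
    x=[.466,.235,.787,0]
    for it in range(4):
        L=(c-[x[0],x[1],.0412+x[3]])@dialR(x[2])
        k=(np.abs(dial_sdf(L))<[.02,.01,.006,.005][it])&(c[:,2]>.008); P=c[k]
        f=lambda x:dial_sdf((P-[x[0],x[1],.0412+x[3]])@dialR(x[2])); x=fit(P,f,x)
    r=f(x);L=(P-[x[0],x[1],.0412+x[3]])@dialR(x[2])
    print(t,"foot res",np.median(r[L[:,2]<.012]).round(4),"disc",np.median(r[L[:,2]>.04]).round(4), L.min(0).round(3),L.max(0).round(3))
E
```

```text
w1 [273. 100.] [0.6023 0.0091 0.0046] ((600.5961303710938, 8.628246307373047), (110.2501449584961, 105.93655395507812), 8.037363052368164)
w2 [488. 125.] [0.6012 0.0097 0.0044] ((600.3633422851562, 7.975334167480469), (110.29369354248047, 107.67056274414062), 7.545032978057861)
[0.4641 0.2322 0.7875 0.0009] med 0.0005 5920
[0.4641 0.2322 0.7875 0.0009] med 0.0005 5920
[0.4641 0.2322 0.7875 0.0009] med 0.0005 5920
[0.4641 0.2322 0.7875 0.0009] med 0.0005 5920
w1 foot res -0.0001 disc -0.0 [-0.056 -0.042 -0.   ] [0.055 0.041 0.145]
[4.638e-01 2.321e-01 7.875e-01 5.000e-04] med 0.0003 3835
[4.638e-01 2.321e-01 7.875e-01 5.000e-04] med 0.0003 3835
[4.638e-01 2.321e-01 7.875e-01 5.000e-04] med 0.0003 3835
[4.638e-01 2.321e-01 7.875e-01 5.000e-04] med 0.0003 3835
w2 foot res 0.0 disc -0.0001 [-0.061 -0.04  -0.   ] [0.052 0.04  0.146]
```

```bash
cat > plan.py <<'E'
from fit import *
from scipy.spatial.transform import Rotation as Ro
OG=np.array([.464,.2322,.0417]); RG=dialR(.7875)
PL=np.array([.6005,.0083,.0045]); YP=.133
def tool(RD,O,al,sg,d=.009):
    a=np.array([np.cos(al),0,-np.sin(al)]); y=np.array([0,sg,0.]); x=np.cross(y,a)
    return O+RD@(np.array([0,0,.088])-d*a), Ro.from_matrix(RD@np.c_[x,y,a]).as_rotvec(), RD@a
E
python3 - <<'E'
from plan import *
for yo in(0,np.pi):
  for sg in(1,-1):
    for al in np.radians(range(-10,81,10)):
        out=[]
        for RD,O in((RG,OG),(dialR(YP+yo,0),PL)):
            for up in(0,.1):
                p,r,a=tool(RD,O,al,sg); q=kinematics.ik(p+[0,0,up],r); out.append(None if q is None else np.round(q,2).tolist())
            p,r,a=tool(RD,O,al,sg,.1); q=kinematics.ik(p,r); out.append(q is not None)
        if out[0] and out[3]: print(round(yo,1),sg,np.degrees(al).round(),out)
E
```

```text
0 1 30.0 [[0.55, 0.59, 0.2, 1.5, -0.08, -0.23], [0.55, 0.57, 0.38, 1.71, -0.08, -0.23], True, [-0.08, -0.16, -1.2, -0.5, 0.18, -0.11], [-0.08, -0.36, -1.04, -0.14, 0.18, -0.11], True]
0 1 40.0 [[0.56, 0.75, 0.41, 1.72, -0.11, -0.2], [0.56, 0.74, 0.6, 1.93, -0.11, -0.2], True, [-0.06, -0.2, -1.03, -0.12, 0.15, -0.13], [-0.06, -0.33, -0.86, 0.17, 0.15, -0.13], True]
0 1 50.0 [[0.58, 0.92, 0.63, 1.95, -0.13, -0.16], None, False, [-0.04, -0.16, -0.86, 0.19, 0.11, -0.14], [-0.04, -0.25, -0.68, 0.44, 0.11, -0.14], True]
0 -1 30.0 [[0.55, 0.59, 0.2, 1.5, -0.08, 2.92], [0.55, 0.57, 0.38, 1.71, -0.08, 2.92], True, [-0.08, -0.16, -1.2, -0.5, 0.18, 3.03], [-0.08, -0.36, -1.04, -0.14, 0.18, 3.03], True]
0 -1 40.0 [[0.56, 0.75, 0.41, 1.72, -0.11, 2.95], [0.56, 0.74, 0.6, 1.93, -0.11, 2.95], True, [-0.06, -0.2, -1.03, -0.12, 0.15, 3.02], [-0.06, -0.33, -0.86, 0.17, 0.15, 3.02], True]
0 -1 50.0 [[0.58, 0.92, 0.63, 1.95, -0.13, 2.98], None, False, [-0.04, -0.16, -0.86, 0.19, 0.11, 3.01], [-0.04, -0.25, -0.68, 0.44, 0.11, 3.01], True]
```

```bash
python3 - <<'E'
from plan import *
al=np.radians(40)
p,r,a=tool(RG,OG,al,1)
env.movep(p-.13*a,r); jaws.grip(.06,90)
env.move_linear(p,velocity=.12); jaws.grip(0.0,90)
print("grip",sensors.current_opening(),sensors.current_grip_force())
env.move_linear(p+[0,0,.1],velocity=.1); print(sensors.current_opening(),np.round(sensors.current_force(),1))
p,r,a=tool(dialR(YP,0),PL,al,1)
env.movep(p+[0,0,.09],r); env.move_linear(p+[0,0,.02],velocity=.1); env.dwell(.2)
print(sensors.current_opening(),sensors.current_time_s(),np.round(sensors.current_force(),1))
for n in("side","scene"):
    im,d=snapshot(n); save(n+"1",im); np.savez(n+"1.npz",p=im,d=d,c=cloud(n,d))
A=cv2.imread("pics/side1.png")[60:240,220:420];B=cv2.imread("pics/scene1.png")[90:270,180:380]
cv2.imwrite("pics/pl1.png",cv2.resize(np.hstack([A,B]),None,fx=2,fy=2,interpolation=cv2.INTER_CUBIC))
E
```

```text
Traceback (most recent call last):
station.PlanningError: the arm cannot take that pose within its joint ranges
```

```bash
cat > go.py <<'E'
from plan import *
al=np.radians(34)
p,r,a=tool(RG,OG,al,1)
env.movep(p-.1*a+[0,0,.02],r); jaws.grip(.06,90)
env.move_linear(p,velocity=.12); jaws.grip(0.0,90)
print("grip",sensors.current_opening(),sensors.current_grip_force())
env.move_linear(p+[0,0,.1],velocity=.1); print(sensors.current_opening(),np.round(sensors.current_force(),1))
p,r,a=tool(dialR(YP,0),PL,al,1)
env.movep(p+[0,0,.09],r); env.move_linear(p+[0,0,.02],velocity=.1); env.dwell(.2)
print(sensors.current_opening(),sensors.current_time_s(),np.round(sensors.current_force(),1))
for n in("side","scene"):
    im,d=snapshot(n); save(n+"1",im); np.savez(n+"1.npz",p=im,d=d,c=cloud(n,d))
A=cv2.imread("pics/side1.png")[60:240,220:420];B=cv2.imread("pics/scene1.png")[90:270,180:380]
cv2.imwrite("pics/pl1.png",cv2.resize(np.hstack([A,B]),None,fx=2,fy=2,interpolation=cv2.INTER_CUBIC))
E
python3 go.py
```

```text
grip 0.013288632656046503 87.55770564079285
0.013068620674141152 [-0.  -0.2 -2.3]
0.013237271382612993 12.25 [-0.5 -0.4 -2.4]
```

View pics/pl1.png

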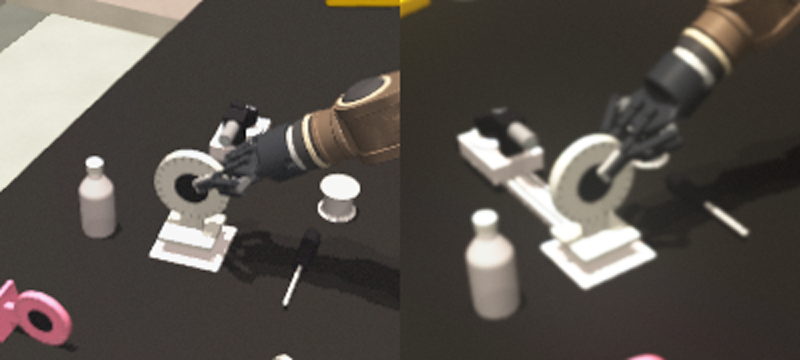

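The stand is held upright above the plate: foot at (190,235) in the left half, plate just below it. I'll lower it until contact, release, back off and measure.

```bash
cat > meas2.py <<'E'
from meas import *
def dial(tag,x):
    g=np.load(tag+".npz");c=g["c"].reshape(-1,3);c=c[np.isfinite(c).all(1)]
    for it in range(3):
        L=(c-[x[0],x[1],x[3]])@rz(x[2]); k=(np.abs(dial_sdf(L))<[.015,.008,.005][it])&(c[:,2]>.012); P=c[k]
        f=lambda x:dial_sdf((P-[x[0],x[1],x[3]])@rz(x[2]))
        x=least_squares(f,x,loss="soft_l1",f_scale=.002,x_scale=[.01,.01,.1,.01]).x
    print(tag,"dial",x.round(4),np.median(abs(f(x))).round(4),len(P)); return x
def carr(tag,x):
    g=np.load(tag+".npz");c=g["c"].reshape(-1,3);c=c[np.isfinite(c).all(1)]
    for it in range(4):
        L=(c-[x[0],x[1],0])@rz(x[2]); k=(np.abs(carr_sdf(L))<[.015,.01,.006,.004][it])&(c[:,2]>.025); P=c[k]
        f=lambda x:carr_sdf((P-[x[0],x[1],0])@rz(x[2]))
        x=least_squares(f,x,loss="soft_l1",f_scale=.002,x_scale=[.01,.01,.1]).x
    print(tag,"carr",x.round(4),np.median(abs(f(x))).round(4),len(P)); return x
def snap(tag,n):
    m=camera_model(n); p,d=snapshot(n); save(tag,p); np.savez(tag+".npz",p=p,d=d,c=cloud(n,d,m))
E
python3 - <<'E'
from plan import *
from meas2 import *
al=np.radians(34)
p,r,a=tool(dialR(YP,0),PL,al,1)
t=np.array(sensors.current_tool_pos())
print(env.move_linear(t-[0,0,.026],velocity=.015,f_stop=4), (np.array(sensors.current_tool_pos())-p).round(4),np.round(sensors.current_force(),1))
jaws.grip(.04); env.dwell(.2)
t=np.array(sensors.current_tool_pos())
env.move_linear(t-.1*a,velocity=.12); env.dwell(.1)
env.movep([.45,-.1,.36],[-3.061,-.699,.001]); env.dwell(.2)
snap("w3","wrist");snap("s3","side");snap("b3","scene"); print(sensors.current_time_s())
for t in("w3","s3","b3"): x=dial(t,[*PL[:2],YP,PL[2]])
carr("w3",[.621,-.156,.13]); carr("w1",[.621,-.156,.13]); carr("s3",[.621,-.156,.13]);
save("v3",np.hstack([cv2.resize(np.load("w3.npz")["p"],(480,300)),np.load("s3.npz")["p"][50:350,200:500]]))
E
```

```text
True [0.0002 0.0001 0.001 ] [-0.3  0.3  3.6]
17.7667
w3 dial [0.6029 0.0083 0.1443 0.0047] 0.0005 2768
s3 dial [0.6037 0.0066 0.1375 0.0056] 0.0014 1335
b3 dial [0.6021 0.0086 0.1365 0.0047] 0.0008 1912
w3 carr [ 0.62   -0.1477  0.1205] 0.0005 3124
w1 carr [ 0.6201 -0.1475  0.1177] 0.0005 3247
s3 carr [ 0.6199 -0.1489  0.1268] 0.0012 364
```

View pics/v3.png

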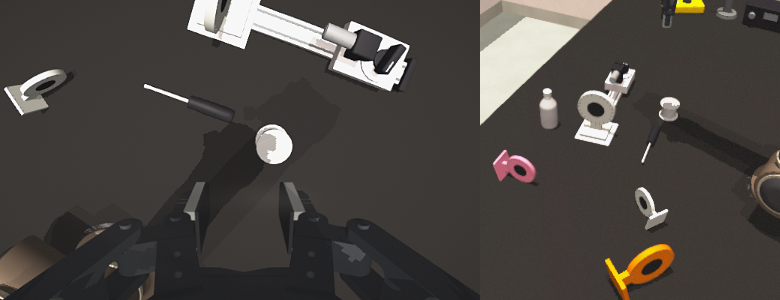

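```bash
cat > push.py <<'E'
from meas2 import *
from scipy.spatial.transform import Rotation as Ro
A=.125; U=np.array([-np.sin(A),np.cos(A),0]); N0=np.array([.620,-.1477,0])
def rot(yaw): # tool z down, tool x along yaw
    c,s=np.cos(yaw),np.sin(yaw); return Ro.from_matrix(np.array([[c,s,0],[s,-c,0],[0,0,-1.]])).as_rotvec()
E
python3 - <<'E'
from push import *
S=N0-.195*U
for k in(0,1):
    r=rot(A+np.pi/2+k*np.pi); print(k,[None if q is None else np.round(q,2) for q in(kinematics.ik(S+[0,0,z],r) for z in(.16,.03))])
# knob grasp: closing (tool y) along rail -> tool x along rail-normal; turn clockwise 1.4
G=N0+.130*U-.117*U
for k in(0,1):
    for dy in(0,-.7,-1.45):
        q=kinematics.ik(G+[0,0,.064],rot(A+k*np.pi+dy)); print(k,dy,None if q is None else np.round(q,2))
E
```

```text
0 [array([-0.49,  0.53,  0.37,  1.4 ,  0.  ,  0.96]), array([-0.49,  0.57,  0.13,  1.14,  0.  ,  0.96])]
1 [array([-0.49,  0.53,  0.37,  1.4 ,  0.  , -2.18]), array([-0.49,  0.57,  0.13,  1.14,  0.  , -2.18])]
0 0 [-0.21  0.37 -0.09  1.11  0.    2.8 ]
0 -0.7 [-0.21  0.37 -0.09  1.11 -0.   -2.78]
0 -1.45 [-0.21  0.37 -0.09  1.11  0.   -2.03]
1 0 [-0.21  0.37 -0.09  1.11  0.   -0.34]
1 -0.7 [-0.21  0.37 -0.09  1.11  0.    0.36]
1 -1.45 [-0.21  0.37 -0.09  1.11  0.    1.11]
```

```bash
python3 - <<'E'
from push import *
S=N0-.195*U; r=rot(A+np.pi/2)
env.movep(S+[0,0,.17],r); jaws.grip(0,30); env.move_linear(S+[0,0,.03],velocity=.12); env.dwell(.1)
e=S+.075*U*0+.045*U
hit=env.move_linear(e+[0,0,.03],velocity=.03,f_stop=1.5)
s=lambda:(np.array(sensors.current_tool_pos())-N0)@U
c=s(); print("hit",hit,"at",c.round(4),np.round(sensors.current_force(),1))
g=c+.105
env.move_linear(N0+g*U+[0,0,.03],velocity=.05); env.dwell(.2)
print(s().round(4),np.round(sensors.current_force(),1),sensors.current_time_s())
snap("w4","wrist");snap("s4","side");snap("b4","scene")
x0=[*(N0+.105*U)[:2],A]
for t in("w4","s4","b4"):
    x=carr(t,x0); print(((x[:2]-N0[:2])@U[:2]).round(4)); dial(t,[.6025,.0083,.138,.0047])
save("v4",np.hstack([cv2.resize(np.load("w4.npz")["p"],(480,300)),np.load("s4.npz")["p"][50:350,200:500]]))
E
```

```text
hit True at -0.1646 [0.5 0.2 0.1]
-0.0596 [-0.9 -1.7 -0.7] 24.4417
w4 carr [ 0.6093 -0.0633  0.1248] 0.0006 18375
0.0851
w4 dial [0.6025 0.0083 0.138  0.0047] nan 0
s4 carr [ 0.6075 -0.0449  0.1226] 0.001 217
0.1036
s4 dial [0.6041 0.0068 0.1391 0.0056] 0.0014 1327
b4 carr [ 0.6065 -0.0423  0.1201] 0.0008 431
0.1062
b4 dial [0.6021 0.0086 0.1379 0.0048] 0.0008 1909
  return _methods._mean(a, axis=axis, dtype=dtype,
  ret = ret.dtype.type(ret / rcount)
```

View pics/v4.png

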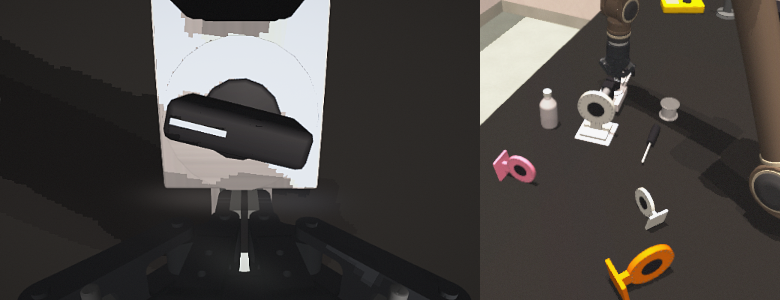

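```bash
python3 - <<'E'
from push import *
s=lambda:(np.array(sensors.current_tool_pos())-N0)@U
env.move_linear(N0+(s()+.0245)*U+[0,0,.03],velocity=.03); env.dwell(.2)
b=s()-.03; env.move_linear(N0+b*U+[0,0,.03],velocity=.12)
env.move_linear(N0+b*U+[0,0,.2],velocity=.2)
env.movep(N0-.06*U+[0,0,.27],rot(A+np.pi)); env.dwell(.2)
snap("w5","wrist");snap("s5","side");snap("b5","scene"); print(sensors.current_time_s())
x0=[*(N0+.13*U)[:2],A]; 
for t in("w5","s5","b5"):
    x=carr(t,x0); y=dial(t,[.6025,.0083,.138,.0047]); print(((x[:2]-N0[:2])@U[:2]).round(4),"centre gap",((y[:2]-x[:2])@U[:2]).round(4))
for t,n in(("w1",N0),("w5",N0+.13*U)):
    c=np.load(t+".npz")["c"].reshape(-1,3);c=c[np.isfinite(c).all(1)]
    L=(c-n)@rz(A); k=L[(abs(L[:,1]+.117)<.035)&(abs(L[:,0])<.04)&(L[:,2]>.078)&(L[:,2]<.1)]
    R=cv2.minAreaRect((k[:,:2]*1000).astype(np.float32)); print(t,"knob in rail frame mm",R,k[:,2].max(),len(k))
save("v5",cv2.resize(np.load("w5.npz")["p"],(480,300)))
E
```

```text
28.9
w5 carr [ 0.604  -0.0174  0.121 ] 0.0005 4299
w5 dial [0.6028 0.008  0.1354 0.0047] 0.0004 10494
0.1313 centre gap 0.0254
s5 carr [ 0.6038 -0.0227  0.1339] 0.0011 146
s5 dial [0.6038 0.0066 0.1406 0.0056] 0.0014 1321
0.1261 centre gap 0.0291
b5 carr [ 0.604  -0.0173  0.1157] 0.0008 328
b5 dial [0.602  0.0086 0.137  0.0048] 0.0008 1916
0.1314 centre gap 0.0259
w1 knob in rail frame mm ((-0.6189632415771484, -116.25225067138672), (15.321215629577637, 48.751766204833984), 75.83633422851562) 0.09239912268058054 673
w5 knob in rail frame mm ((-0.32868003845214844, -115.9822006225586), (14.672333717346191, 48.88255310058594), 76.86959075927734) 0.09384261334428234 869
```

View pics/v5.png

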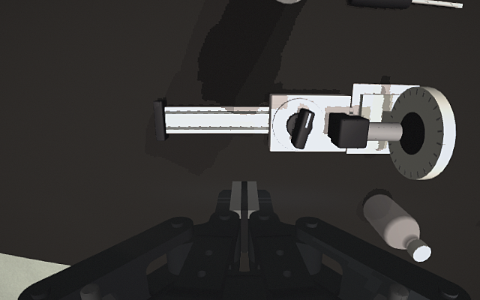

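```bash
python3 - <<'E'
from push import *
G=N0+(.1312-.1165)*U+[-.0004,0,.065]; Y=A+np.pi
jaws.grip(.028,40)
env.movep(G+[0,0,.1],rot(Y-.23)); env.move_linear(G+[0,0,.03],velocity=.15)
hit=env.move_linear(G,velocity=.05,f_stop=6); print("hit",hit,np.round(sensors.current_force(),1))
if not hit:
    jaws.grip(0,40); print("open",sensors.current_opening(),sensors.current_grip_force())
    for o in np.linspace(.23,1.4,7)[1:]:
        env.movep(G,rot(Y-o)); print(o.round(2),np.round(sensors.current_torque(),2),np.round(sensors.current_force(),1))
    env.dwell(.2); jaws.grip(.03)
    env.move_linear(G+[0,0,.1],velocity=.15)
    env.movep(N0-.06*U+[0,0,.27],rot(Y)); env.dwell(.2)
    snap("w6","wrist");snap("b6","scene"); print(sensors.current_time_s())
    for t in("w6","b6"):
        x=carr(t,[*(N0+.13*U)[:2],A]); y=dial(t,[.6025,.0083,.138,.0047]); print("centre gap",((y[:2]-x[:2])@U[:2]).round(4))
        if t=="w6": n=np.array([x[0],x[1],0])
    c=np.load("w6.npz")["c"].reshape(-1,3);c=c[np.isfinite(c).all(1)]
    L=(c-n)@rz(A); k=L[(abs(L[:,1]+.117)<.03)&(abs(L[:,0])<.04)&(L[:,2]>.078)&(L[:,2]<.1)]
    print("knob",cv2.minAreaRect((k[:,:2]*1000).astype(np.float32)))
    save("v6",np.load("w6.npz")["p"])
E
```

```text
hit True [-1.3  0.   5.6]
```

```bash
python3 - <<'E'
from push import *
print(np.round(sensors.current_tool_pos(),4),sensors.current_opening(),np.round(sensors.current_force(),1),sensors.current_time_s())
c=np.load("w5.npz")["c"].reshape(-1,3);c=c[np.isfinite(c).all(1)]
L=(c-(N0+.1312*U))@rz(A); k=L[(abs(L[:,1]+.117)<.045)&(abs(L[:,0])<.04)&(L[:,2]>.048)]
for z in np.arange(.048,.096,.004):
    q=k[(k[:,2]>=z)&(k[:,2]<z+.004)]
    if len(q): print(z.round(3),len(q),q[:,:2].min(0).round(3),q[:,:2].max(0).round(3))
E
```

```text
[ 0.6173 -0.1327  0.0649] 0.028154273938954904 [-1.3  0.   5.6] 31.0833
0.048 618 [-0.04  -0.153] [ 0.037 -0.072]
0.052 1865 [-0.036 -0.152] [ 0.035 -0.072]
0.056 153 [-0.018 -0.135] [ 0.016 -0.073]
0.06 275 [-0.024 -0.134] [ 0.017 -0.073]
0.064 57 [-0.025 -0.129] [ 0.021 -0.073]
0.068 53 [-0.025 -0.129] [ 0.021 -0.074]
0.072 54 [-0.025 -0.129] [ 0.02  -0.115]
0.076 54 [-0.025 -0.129] [ 0.021 -0.079]
0.08 105 [-0.025 -0.129] [ 0.02  -0.073]
0.084 131 [-0.025 -0.129] [ 0.021 -0.073]
0.088 764 [-0.025 -0.129] [ 0.024 -0.077]
0.092 81 [-0.021 -0.123] [ 0.016 -0.072]
```

It got all the way down and only grazed the knob's collar, which reaches about 63 mm. I'll lift 3 mm and turn.

```bash
python3 - <<'E'
from push import *
G=N0+(.1312-.1165)*U+[-.0004,0,.068]; Y=A+np.pi
env.move_linear(G,velocity=.05); print(np.round(sensors.current_force(),1))
jaws.grip(0,40); print("open",sensors.current_opening(),sensors.current_grip_force(),np.round(sensors.current_force(),1))
for o in np.linspace(.23,1.4,7)[1:]:
    env.movep(G,rot(Y-o)); print(o.round(2),np.round(sensors.current_torque(),2),np.round(sensors.current_force(),1))
env.dwell(.2); jaws.grip(.03)
env.move_linear(G+[0,0,.1],velocity=.15)
env.movep(N0-.06*U+[0,0,.27],rot(Y)); env.dwell(.2)
snap("w6","wrist");snap("b6","scene"); print(sensors.current_time_s())
for t in("w6","b6"):
    x=carr(t,[*(N0+.13*U)[:2],A]); y=dial(t,[.6025,.0083,.138,.0047]); print("centre gap",((y[:2]-x[:2])@U[:2]).round(4))
    if t=="w6": n=np.array([x[0],x[1],0])
c=np.load("w6.npz")["c"].reshape(-1,3);c=c[np.isfinite(c).all(1)]
L=(c-n)@rz(A); k=L[(abs(L[:,1]+.117)<.03)&(abs(L[:,0])<.04)&(L[:,2]>.078)&(L[:,2]<.1)]
print("knob",cv2.minAreaRect((k[:,:2]*1000).astype(np.float32)))
save("v6",np.load("w6.npz")["p"])
E
```

```text
[ 0.7  0.1 -0.6]
open 0.013173516581405484 42.60737478733063 [-0.3 -1.   0.5]
0.42 [-0.26  0.17 -0.04] [-1.4 -1.3 -0. ]
0.62 [-0.53  0.38 -0.04] [-2.  -3.3 -1.2]
0.82 [-0.63  0.55 -0.05] [-3.3 -4.3 -0.6]
1.01 [-0.67  0.81 -0.01] [-3.1 -3.3 -0.3]
1.2 [-0.72  0.88 -0.05] [-4.9 -4.9  0.3]
1.4 [-0.74  1.03 -0.04] [-4.9 -3.2  0.1]
36.425
w6 carr [ 0.6038 -0.0164  0.1217] 0.0005 4297
w6 dial [0.6028 0.008  0.1351 0.0047] 0.0004 10443
centre gap 0.0243
b6 carr [ 0.6044 -0.0161  0.111 ] 0.0008 333
b6 dial [0.6021 0.0086 0.1372 0.0047] 0.0008 1918
centre gap 0.0248
knob ((-0.27264881134033203, -117.32188415527344), (14.79826545715332, 48.746517181396484), 10.062188148498535)
```

View pics/v6.png

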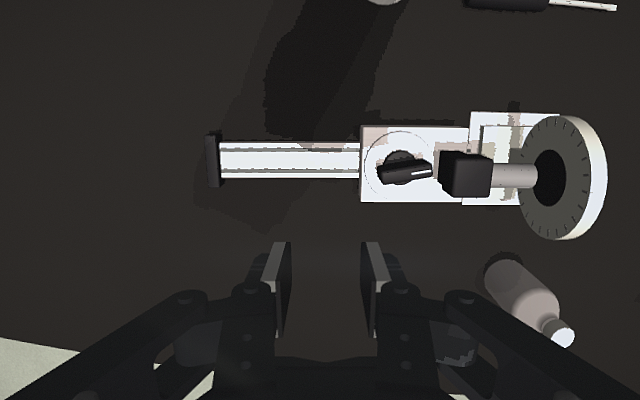

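The picture shows the knob (405,172) nearly along the rail, at about 1.39 rad. The nose is about 17.5 mm from the disc face, the stand is upright and the arm is clear.

```bash
python3 -c "
from h import *
print(job.hand_in())"
```

```text
the job is handed in; nothing more can be done
None
```

I stood the dial upright on the plate, about 2 mm off centre, slid the sensor up to about 17.5 mm from the disc face, turned the clamp to about 1.39 rad (stop at 1.4), and handed the job in at about 36 s; no verdict came back.

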